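Fit the griddle's grease drawer and spark its igniter

TASK

Get the little gas griddle ready and lit: take the washed grease drawer off the draining tray and slide it fully home in its runners under the middle of the griddle's front, its front plate flush against the runners. Only then twist the red igniter knob clockwise right to its stop, hold it there for a moment, and let go: it must end back at rest. The black gas knob is already set: do not turn it, and leave the other things on the counter where they are.

Things in the scene. Friction and masses are not known exactly. Their poses are not given: they have to be found in the camera images.
- griddle: Stainless countertop gas griddle, 340 mm wide (its y), 420 mm deep (its x), fixed. Origin on the counter under the middle of its front edge; x points to its back, y to its left (seen from the robot), z up. Feet 60 mm high. Front: upright lip from z = 60 to 85 mm at x = 0, then the control panel slopes up and back at 22 degrees to (x 102, z 126 mm). Dark plate behind at z = 143 mm, splash guards up to 214 mm.
- drawer_mouth (a point): Same point as the griddle's origin and axes: middle of the drawer opening under the front lip. Two upright steel runner walls, from the counter up to the underside, stand either side of it: 90 mm apart (inside) at x = 0, narrowing to 68 mm at x = 25 mm, then parallel to x = 180 mm. The drawer slides in along +x, its underside on the counter; nothing holds it back but light friction.
- drawer_dock (a point): Point fixed to the griddle, on the counter 90 mm behind the middle of its front edge, axes as the griddle's: the origin of the grease drawer lies here, axes parallel, when the drawer is fully home (front plate stopped by the front ends of the runners).
- drawer: Loose grease drawer, about 0.5 kg: dark steel open trough 180 mm long (its x), 62 mm wide (y), 42 mm high, walls 3 mm. Origin at the centre of the trough's underside; z up, +x is the end that goes in first. Centre of mass about 35 mm from the origin towards the handle. Starts right way up on the draining tray, handle roughly towards the robot.
- drawer_front (a point): Middle of the drawer's upright steel front plate, on its back face, at the drawer's x = -90 mm, 29 mm above its underside. The plate is 100 mm wide, 4 mm thick, from 2 to 56 mm above the underside. Axes as the drawer's.
- drawer_grip (a point): Point in the drawer's red handle bar, 139 mm from the drawer's origin towards the handle end and 30 mm above its underside; axes as the drawer's. The bar juts out along -x from the front plate, from x = -94 to -154 mm of the drawer, 14 mm wide (y), from 18 to 42 mm above the underside.
- igniter (a joint): Turn of the red igniter knob, rad: 0 at rest, grows clockwise as seen looking onto the panel from the robot's side; hard stop at 1.2. A spring (0.06 N m at rest, 0.18 N m at the stop) drives it back to 0 when let go.
- igniter_grip (a point): Point on the red knob's axis, 22 mm above the sloping panel, right half as the robot sees it (griddle y = -70 mm). z points out of the panel along the axis, towards the robot, 22 degrees from vertical. Knob: 48 mm disc 8 mm thick, with a grip bar 46 mm long, 14 mm wide, 8 to 32 mm above the panel. At rest x lies along the bar, up the slope, y across it; the axes turn with the knob.
- gas_pointer (a point): Point at the white-marked end of the bar of the black gas knob (56 mm disc, same bar), 22 mm from its axis, on the left half of the panel (axis at griddle y = +70 mm). Must stay as it is.
- tray: Aluminium draining tray, fixed, 300 x 170 mm (x, y), rim 22 mm high, walls and floor 4 mm; origin at the centre of its underside. Left or right of the griddle's front; the drawer starts on its floor.
- board: Wooden chopping board, fixed, 300 x 170 x 18 mm, origin at the centre of its underside, on the other side.
- turner: Bystander on the board: black-handled turner 250 mm long, origin at its middle on the underside.
- roll: Bystander on the board: bread roll, 76 mm across, 44 mm high, origin at the centre of its underside.
- salt_pot: Bystander: small blue ceramic pot, 52 mm across, 50 mm high, standing just in front of the griddle towards its left corner; origin at the centre of its underside.
- oil_bottle: Bystander: yellow bottle, 60 mm across, 190 mm high, to the left of the griddle; origin at the centre of its underside.
- pepper_mill: Bystander: dark wooden mill, 56 mm across, 170 mm high, to the right of the griddle; origin at the centre of its underside.
- spice_jar: Bystander: amber jar with steel cap, 52 mm across, 95 mm high, to the right of the griddle; origin at the centre of its underside.
- tub: Bystander: open white tub, 90 mm across, 70 mm high, to the left of the griddle; origin at the centre of its underside.

How it is judged (in metres and radians):
On the way, in this order (a step that is already met when the one before it is completed fails the run):
1. the grease drawer is fully home in its runners (x of drawer in the frame of drawer_dock above -0.006 m and y of drawer in the frame of drawer_dock between -0.006 and 0.006 m and z of drawer in the frame of drawer_dock below 0.005 m and angle between drawer's own z axis and vertical below 0.06 rad and angle between the x axis of drawer and the x axis of drawer_dock, either way round below 0.08 rad), for 0.2 s.
2. with the drawer home, the igniter is held at its stop (all of step 1 and value of joint igniter above 1.1 rad), for 0.15 s.
At the end, for the whole second after the job is handed in: The drawer rests in its runners within 6 mm of fully home and level; the igniter, having been held within 0.1 rad of its stop for 0.15 s with the drawer home, is back within 0.08 rad of rest; the gas knob's pointer is within 6 mm and every bystander within 30 mm of where it started (all of step 1 and value of joint igniter below 0.08 rad and linear speed of drawer below 0.01 m/s and distance of gas_pointer from where it was at the start of the episode below 0.006 m and distance of each of turner, roll, salt_pot, oil_bottle, pepper_mill, spice_jar, tub from where it was at the start of the episode below 0.03 m); the robot touches nothing.
It fails at once if the igniter is turned while the drawer is not home (value of joint igniter above 0.35 rad and not (x of drawer in the frame of drawer_dock above -0.006 m and y of drawer in the frame of drawer_dock between -0.006 and 0.006 m and z of drawer in the frame of drawer_dock below 0.005 m and angle between drawer's own z axis and vertical below 0.06 rad and angle between the x axis of drawer and the x axis of drawer_dock, either way round below 0.08 rad)).
It fails at once if the gas knob is turned (distance of gas_pointer from where it was at the start of the episode above 0.009 m).
It fails at once if a bystander is pushed more than 40 mm from its place (distance of any of turner, roll, salt_pot, oil_bottle, pepper_mill, spice_jar, tub from where it was at the start of the episode above 0.04 m).
It also fails if it takes over 72 s, if anything falls off the work surface, if the arm or the gripper's body presses on something with over 40 N, if the wrist force passes 120 N, or if a joint passes its speed limit or range.

ROBOT

A 6-joint arm with a two-finger parallel gripper is mounted at the origin on the work surface. World frame = base frame: x ahead of the robot, y to its left, z up, the work surface at z = 0. Lengths are in m, angles in degrees, forces in N, time in s.
With the tool pointing down it reaches from about 0.25 to 0.725 m from the base axis. Payload 9.7 kg.
Tool frame: the origin (TCP) lies midway between the tips of the shut fingers; the grasp point (between the pads) lies bot.hold_point_z behind it (bot.hold_point_z is the distance from the TCP to the grasp point, in m); z points along the fingers, y is the line along which they close (so a half turn about z gives the same grasp; the last joint's range is limited). The gripper opens to 85 mm and grips with 20 to 120 N. Pads are 22 mm wide; open, the fingers measure 114 mm over their backs; the gripper's body (76 mm by 85 mm) begins 54 mm behind the grasp point. The pads swing forward as they close: fully open they stand 13 mm farther back than shut.
Start: joints at [-63.656, 4.979, 10.078, 95.1, 0, 90], TCP at [0.244, -0.493, 0.231] pointing down, gripper open.
Joint ranges: [-179.16, 179.16], [-48.56, 103.87], [-65.8, 70.77], [-126.05, 130.52], [-82.76, 87.17], [-180, 180]. Speed limits (degrees/s): [127.2, 127.2, 147.25, 180, 180, 180].

INTERFACE

Orientations are given as [roll, pitch, yaw] about the fixed x, y, z axes, in that order (R = Rz(yaw) Ry(pitch) Rx(roll)).
In Python, from workcell import bot, camera, camera_model, ticket gives the robot as it stands.
- The arm moves only by the tool send_rows, never from a script. Its argument "targets" is text: rows parted by semicolons, each of 5 numbers parted by spaces: the shift along the tool's x, y, z in mm, then the turn about the tool's z in degrees, then the closure in counts, from 0 (fully open) to 255 (shut). A call has 1 to 20 rows; each row is the pose to reach, as a shift and turn from the pose commanded when the call began, along the tool's axes at that moment; what a row does not reach only later rows make up. A row lasts 1/8 s, in which the tool goes at most 62.5 mm and 10.7 degrees, less where a joint would pass 70% of its speed; a pose out of reach is approached as far as the arm can. A call with a gripper value outside its range is refused whole. The fingers move at their own pace and stop on an object; "newtons" is the grip in N (left out, the last holds). Time passes only in rows, so rows that repeat a pose let the fingers close. It gives the time, the measured TCP pose, the force, the opening and the grip force at its end, in the units of the state.
- bot.get_obs(): the state, without advancing time (a new reading comes with each control period).
- camera(name): name is "scene" or "top"; returns the picture (480x640x3 uint8, blue, green, red); there is no depth.
- camera_model(name): a dict with "K" (3x3 intrinsics, pixels), "dist_coeffs" ([k1, k2, p1, p2, k3] as OpenCV has them; the pictures are not rectified), "pose" (4x4, takes a point from camera to world coordinates). Camera axes: x right, y down, z forward; pixel columns grow to the right and rows downward; lengths in m; the calibration is good to about 2 mm. A picture is of the moment at which its call begins. camera_model takes no time and is no camera call.
- ticket.job_done(): hands the job in; it is judged then, once.
The state is a dict: "time": time; "q": joint angles; "qd": joint speeds; "joint_efforts": joint torques, N m; "ee_pos": TCP position; "tcp_rot": TCP orientation; "wrist_force": force on the tool from outside, world axes, zero at the start; "torque": the same for the moment, N m; "opening": finger opening in m; "grasp_force": force on a finger pad.
Only numpy, scipy, OpenCV 4.12 (cv2) and the standard library are available. Lean on these libraries where they do the work, as an engineer would, in place of code of your own. Each camera call takes 0.05 s, during which the arm holds its last target. There are 200 camera calls.

## Working session

There is one attempt and no reset: what is moved stays moved. The work goes in short steps, Python scripts to look and compute and a tool call to move; the robot and the scene stay as the last step left them, time stands still between calls to the robot, and variables do not carry over. Pictures are saved under pics/ and viewed, at most 14 in all, crops included, and the job is handed in when it is done.

Besides the shell and the picture viewer there is one more tool, called after "Emit:" by a JSON object that holds its "method" and its "body", one argument or row to a line. send_rows: Moves the arm, as the interface text tells. Its arguments: {"type":"object","properties":{"targets":{"type":"string"},"newtons":{"type":"number"}},"required":["targets"]}

```bash
mkdir -p pics
python3 - <<'E'
from workcell import bot,camera,camera_model,ticket
import cv2
for n in("scene","top"):
    cv2.imwrite(f"pics/{n}0.png",camera(n)); m=camera_model(n); print(n,m["K"],m["dist_coeffs"],m["pose"])
print(bot.get_obs(),bot.hold_point_z)
E
```

```text
scene [[550.10940794   0.         311.82767547]
 [  0.         550.10940794 245.22016793]
 [  0.           0.           1.        ]] [-0.02692567  0.          0.          0.          0.        ] [[-0.99462404 -0.069687    0.07659472  0.42819433]
 [-0.10308944  0.59651787 -0.79595163  0.91071818]
 [ 0.00977736 -0.79956873 -0.600495    0.79409832]
 [ 0.          0.          0.          1.        ]]
top [[555.80930602   0.         317.67153145]
 [  0.         555.80930602 236.15990636]
 [  0.           0.           1.        ]] [-0.12324264  0.          0.          0.          0.        ] [[ 0.01301304 -0.99564552  0.0923074   0.38099665]
 [-0.99971204 -0.01109342  0.02127865 -0.0124869 ]
 [-0.02016199 -0.09255772 -0.99550317  1.20046515]
 [ 0.          0.          0.          1.        ]]
{'time': 0.1, 'q': array([-6.36552796e+01,  5.00887753e+00,  1.00389724e+01,  9.50991958e+01,
        1.25422691e-03,  8.99981722e+01]), 'qd': array([ 0.01709945, -0.11172795,  0.16624432, -0.0591059 ,  0.07496623,
       -0.01038695]), 'joint_efforts': array([-1.16210776e-03, -5.21562874e+01,  4.65653515e+01,  1.59806729e-02,
       -6.67211020e-05,  5.75319888e-06]), 'ee_pos': array([ 0.24398988, -0.49269339,  0.23064486]), 'tcp_rot': array([-1.79930899e+02, -1.25643043e-03,  2.63465467e+01]), 'wrist_force': array([-0.02529506, -0.56247467, -0.11814083]), 'torque': array([-0.02621061, -0.05588197,  0.00362373]), 'grasp_force': 0.0, 'opening': 0.08535116365102065} 0.0187
```

View pics/top0.png

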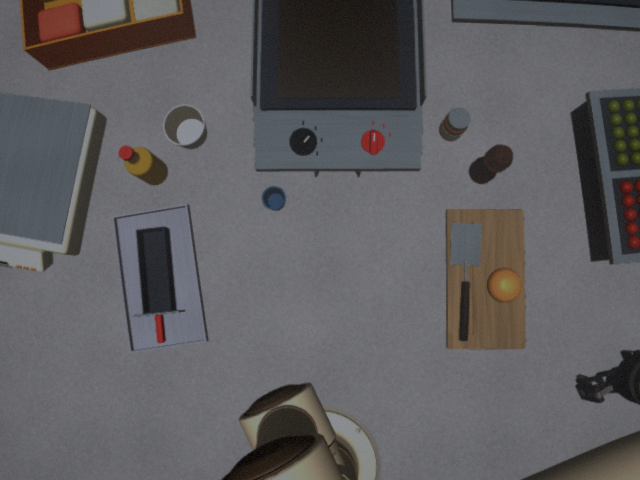

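View pics/scene0.png

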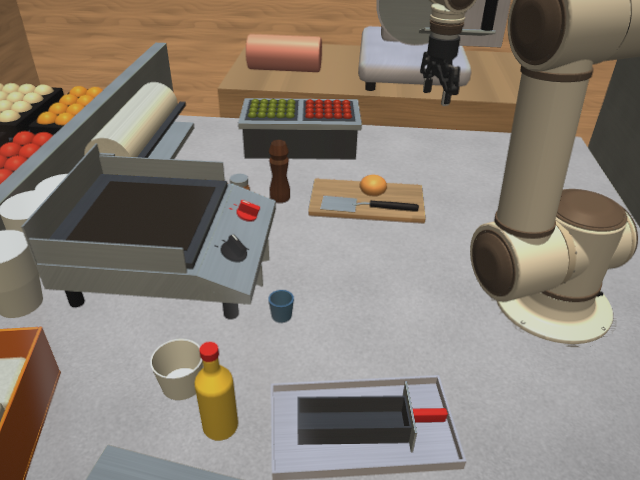

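The top view shows the red knob at (373,141), black knob (303,141), lip at about row 170 and cols 254–422. The drawer is at (155,270) with its red handle at (160,328), and the salt pot is at (273,198). The scene view confirms all of these are visible. Next I'll measure.

```bash
cat > h.py <<'E'
import numpy as np,cv2
from workcell import bot,camera,camera_model,ticket
M={n:camera_model(n) for n in("scene","top")}
def ray(n,p):
    m=M[n];u=cv2.undistortPoints(np.array([[p]],float),np.array(m["K"]),np.array(m["dist_coeffs"]))[0,0]
    P=np.array(m["pose"]);d=P[:3,:3]@[u[0],u[1],1];return P[:3,3],d/np.linalg.norm(d)
def plane(n,p,z):
    o,d=ray(n,p);return o+d*(z-o[2])/d[2]
def tri(pt,ps):
    o1,d1=ray("top",pt);o2,d2=ray("scene",ps)
    s=np.linalg.lstsq(np.c_[d1,-d2],o2-o1,rcond=None)[0]
    a=o1+s[0]*d1;b=o2+s[1]*d2;return (a+b)/2,np.linalg.norm(a-b)
def proj(n,X):
    m=M[n];P=np.linalg.inv(np.array(m["pose"]))
    return cv2.projectPoints(np.array([X],float),cv2.Rodrigues(P[:3,:3])[0],P[:3,3],np.array(m["K"]),np.array(m["dist_coeffs"]))[0][0,0]
def blobs(img,mask,amin=60):
    n,l,s,c=cv2.connectedComponentsWithStats(mask.astype(np.uint8));out=[]
    for i in range(1,n):
        if s[i,4]>=amin:
            pts=np.argwhere(l==i)[:,::-1].astype(np.float32);out.append((s[i,4],c[i].round(1),cv2.minAreaRect(pts)))
    return out
def red(img):
    h=cv2.cvtColor(img,cv2.COLOR_BGR2HSV);return ((h[...,0]<6)|(h[...,0]>174))&(h[...,1]>170)&(h[...,2]>90)
def box(m,x0,y0,x1,y1):
    o=np.zeros_like(m);o[y0:y1,x0:x1]=m[y0:y1,x0:x1];return o
E
python3 - <<'E'
from h import *
t=cv2.imread("pics/top0.png");s=cv2.imread("pics/scene0.png")
B={}
for nm,img,bx in(("th",t,(140,300,180,350)),("tk",t,(350,120,400,165)),("sh",s,(400,395,460,435)),("sk",s,(225,190,270,230))):
    b=blobs(img,box(red(img),*bx),40);print(nm,b)
g=cv2.cvtColor(t,cv2.COLOR_BGR2GRAY)
b=blobs(t,box(g<60,130,215,190,318),200);print("trough",b)
b=blobs(t,box(g<45,285,122,325,165),50);print("gas",b)
b=blobs(s,box(cv2.cvtColor(s,cv2.COLOR_BGR2GRAY)<50,215,228,255,265),50);print("gas s",b)
c=np.hstack([cv2.resize(t[100:215,240:440],None,fx=4,fy=4,interpolation=cv2.INTER_CUBIC)]);cv2.imwrite("pics/c1.png",c)
c=cv2.resize(t[195:360,105:220],None,fx=3.6,fy=3.6,interpolation=cv2.INTER_CUBIC);d=cv2.resize(s[190:275,170:280],None,fx=3.4,fy=3.4,interpolation=cv2.INTER_CUBIC);o=np.zeros((600,800,3),np.uint8);o[:c.shape[0],:c.shape[1]]=c;o[:d.shape[0],420:420+d.shape[1]]=d;cv2.imwrite("pics/c2.png",o)
E
```

```text
th [(np.int32(137), array([159. , 328.4]), ((159.04116821289062, 328.0352783203125), (26.306901931762695, 5.29205846786499), 85.60128784179688))]
tk [(np.int32(194), array([376.5, 142.8]), ((377.0, 142.0), (22.0, 12.0), 90.0)), (np.int32(123), array([366. , 141.4]), ((365.5, 141.5), (19.0, 7.0), 90.0))]
sh [(np.int32(416), array([429.7, 414.8]), ((430.0965270996094, 414.89678955078125), (12.926156044006348, 33.91449737548828), 88.09085083007812))]
sk [(np.int32(307), array([247.5, 211. ]), ((247.20687866210938, 210.98275756835938), (19.683704376220703, 17.26966667175293), 21.801410675048828))]
trough [(np.int32(2778), array([155.8, 270. ]), ((155.70944213867188, 269.8337707519531), (84.55762481689453, 33.238216400146484), 84.87181091308594))]
gas [(np.int32(523), array([302.7, 141.5]), ((303.0, 141.5), (25.0, 26.0), 90.0))]
gas s [(np.int32(219), array([233.9, 247.2]), ((233.95123291015625, 250.0609893798828), (23.73841094970703, 20.458763122558594), 38.65980911254883))]
```

View pics/c1.png

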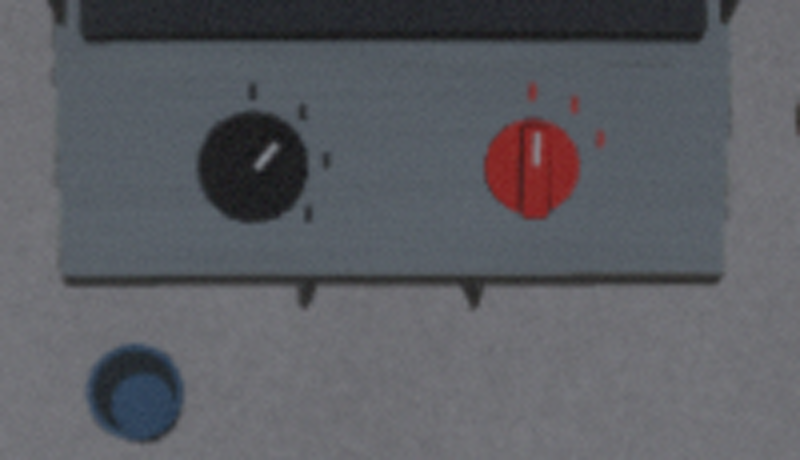

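View pics/c2.png

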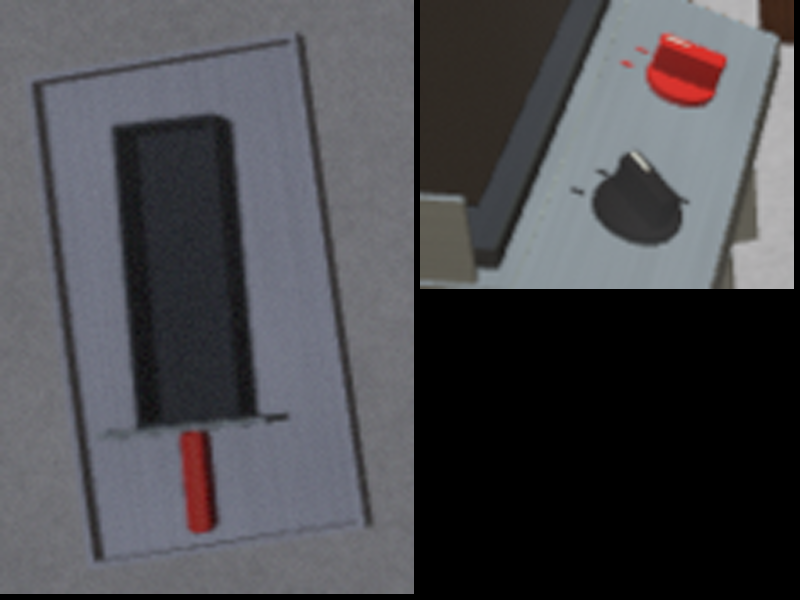

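The crops give the lip top edge at pixels (256,169)–(420.5,168.5). The drawer's plate top edge runs from about (134.2,315.6) to (185,310.6), and the handle's top axis from about (159,315) to (161,342). I'll turn these into world points.

Run:
```python
from h import *
np.set_printoptions(precision=4,suppress=True)
L=plane("top",(256,169),.085);R=plane("top",(420.5,168.5),.085)
print("lip",L,R,np.linalg.norm(L-R),"mid",(L+R)/2,"yaw",np.degrees(np.arctan2(-(L-R)[0],(L-R)[1])))
# knobs via tri: igniter bar top lower end; discs
print("ign bar ends top low",plane("top",(240+134,100+54),.12), )
for nm,p in(("ign disc",(240+532/4,100+165/4)),("gas disc",(240+252/4,100+166/4))): print(nm,plane("top",p,.085+.018+.008))
# white pointer end tri: top (374,134..141) scene
print("white ign tri",tri((240+536/4,100+150/4),(170+(678-420)/3.4,190+42/3.4)))
a=plane("top",(105+105/3.6,195+434/3.6),.06);b=plane("top",(105+288/3.6,195+416/3.6),.06)
print("plate",a,b,np.linalg.norm(a-b),(a+b)/2,np.degrees(np.arctan2(-(a-b)[0],(a-b)[1])))
h0=plane("top",(105+193/3.6,195+432/3.6),.046);h1=plane("top",(105+202/3.6,195+530/3.6),.046)
print("handle",h0,h1,np.linalg.norm(h0-h1),np.degrees(np.arctan2(*(h0-h1)[[1,0]])))
print("handle tri",tri((159,328.4),(429.7,414.8)))
print("trough left edge",[plane("top",(105+x/3.6,195+y/3.6),.046) for x,y in((113,127),(137,424))])
print("salt",plane("top",(240+135/4,100+393/4),.05), "tray",[plane("top",(105+x/3.6,195+y/3.6),.022) for x,y in((36,82),(299,38),(98,558),(368,522))])
```

```text
lip [0.6213 0.1396 0.085 ] [ 0.6256 -0.197   0.085 ] 0.3367026879624833 mid [ 0.6235 -0.0287  0.085 ] yaw 0.7383245617775921
ign bar ends top low [ 0.6461 -0.099   0.12  ]
ign disc [ 0.6745 -0.0977  0.111 ]
gas disc [0.6727 0.0428 0.111 ]
white ign tri (array([ 0.6736, -0.0975,  0.1392]), np.float64(0.0017280239341340372))
plate [0.3165 0.3918 0.06  ] [0.3294 0.2839 0.06  ] 0.10869696029223162 [0.323  0.3378 0.06  ] 6.825789313465695
handle [0.3182 0.3438 0.046 ] [0.2616 0.3369 0.046 ] 0.05706791148497267 6.968895998757115
handle tri (array([0.288 , 0.3447, 0.0385]), np.float64(0.0034246495851263724))
trough left edge [array([0.4963, 0.3988, 0.046 ]), array([0.322 , 0.3776, 0.046 ])]
salt [0.5665 0.1053 0.05  ] tray [array([0.5258, 0.4572, 0.022 ]), array([0.5537, 0.2945, 0.022 ]), array([0.2405, 0.4075, 0.022 ]), array([0.2664, 0.2442, 0.022 ])]
```

```bash
cat >> h.py <<'E'
def go(*wps,ref=None):
    "world waypoints (x,y,z,yaw) -> tool shifts mm, turn deg"
    o=bot.get_obs();p=np.array(o["ee_pos"]) if ref is None else np.array(ref[:3]);y0=o["tcp_rot"][2] if ref is None else ref[3];c,s=np.cos(np.radians(y0)),np.sin(np.radians(y0))
    R=np.array([[c,s,0],[s,-c,0],[0,0,-1]])
    for w in wps: print((R.T@(np.array(w[:3])-p)*1000).round(1),round(y0-w[3],1))
E
python3 -c "
from h import *
go((.42,-.2,.23,7),(.40,.1,.2,7),(.28,.339,.14,6.9),(.28,.339,.016,6.9))"
```

```text
[ 287.6 -184.2    0.6] 19.3
[ 402.8 -461.9   30.6] 19.3
[ 401.4 -729.3   90.6] 19.4
[ 401.4 -729.3  214.6] 19.4
```

Emit:
{"method": "send_rows", "body": {
  "targets": "288 -184 0 10 0;288 -184 0 19.4 0;288 -184 0 19.4 0;288 -184 0 19.4 0;288 -184 0 19.4 0;403 -462 30 19.4 0;403 -462 30 19.4 0;403 -462 30 19.4 0;403 -462 30 19.4 0;403 -462 30 19.4 0;401 -729 90 19.4 0;401 -729 90 19.4 0;401 -729 90 19.4 0;401 -729 90 19.4 0;401 -729 90 19.4 0;401 -729 90 19.4 0;401 -729 90 19.4 0;401 -729 90 19.4 0",
  "newtons": 100
}}

```text
time: 2.35
ee_pos: [0.3375, 0.0753, 0.1493]
tcp_rot: [-177.3, 0.1, 10.4]
wrist_force: [0.6, -0.2, -0.2]
opening: 0.0856
grasp_force: 0.0
```

```bash
python3 -c "
from h import *
o=bot.get_obs();print(o['ee_pos'],o['tcp_rot'],o['time'])
t=camera('top');s=camera('scene')
c=cv2.resize(t[215:365,105:255],None,fx=3.6,fy=3.6);d=cv2.resize(s[300:480,290:510],None,fx=1.15,fy=1.15)
O=np.zeros((540,800,3),np.uint8);O[:,:540]=c;O[:d.shape[0],545:545+d.shape[1]]=d[:,:255];cv2.imwrite('pics/g1.png',O)
go((.28,.339,.016,6.9))"
```

```text
[0.33745292 0.07529823 0.14926612] [-1.77312831e+02  6.99764117e-02  1.04198933e+01] 2.35
[  -8.7 -269.7  133.2] 3.5
```

View pics/g1.png

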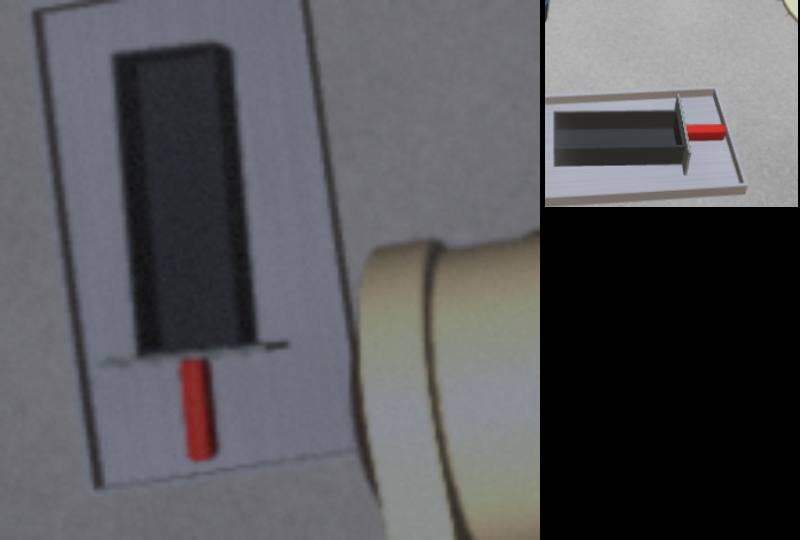

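The arm is still short of the tray because of the speed limits; the drawer and handle haven't moved. I'll continue.

Emit:
{"method": "send_rows", "body": {
  "targets": "0 0 0 0 0;0 0 0 0 0;0 0 0 0 0"
}}

```text
time: 2.82
ee_pos: [0.3376, 0.0754, 0.1494]
tcp_rot: [-177.3, 0.1, 10.4]
wrist_force: [-0.3, -0.4, -0.2]
opening: 0.0851
grasp_force: 0.0
```

```bash
python3 -c "
from h import *
o=bot.get_obs();print(o['ee_pos'],o['tcp_rot'],o['time'])
go((.28,.339,.14,6.9),(.28,.339,.016,6.9))"
```

```text
[0.33763116 0.07541281 0.14938668] [-1.77313520e+02  7.72624819e-02  1.04351993e+01] 2.825
[  -8.9 -269.7    9.4] 3.5
[  -8.9 -269.7  133.4] 3.5
```

```bash
python3 - <<'E'
import re
s=open('h.py').read()
s=s[:s.index('def go(')]+'''def go(*wps):
    "world waypoints (x,y,z,yaw) -> tool shifts mm, turn deg (full tool rotation)"
    from scipy.spatial.transform import Rotation as Ro
    o=bot.get_obs();p=np.array(o["ee_pos"]);R=Ro.from_euler("xyz",o["tcp_rot"],degrees=True).as_matrix()
    print(p.round(4),np.round(o["tcp_rot"],2),"t",o["time"],"F",np.round(o["wrist_force"],1),"open",round(o["opening"],4),"q",np.round(o["q"],1))
    for w in wps: print((R.T@(np.array(w[:3])-p)*1000).round(1),round(o["tcp_rot"][2]-w[3],1))
'''
open('h.py','w').write(s)
E
python3 -c "
from h import *
go((.32,.22,.14,6.9),(.28,.339,.14,6.9),(.28,.339,.016,6.9))"
```

```text
[0.3376 0.0754 0.1494] [-1.7731e+02  8.0000e-02  1.0440e+01] t 2.825 F [-0.3 -0.4 -0.2] open 0.0851 q [ 10.4 -24.3 -24.3  90.    2.7 179.9]
[   8.9 -144.8   16.2] 3.5
[  -8.9 -268.9   22. ] 3.5
[  -8.8 -263.1  145.9] 3.5
```

Emit:
{"method": "send_rows", "body": {
  "targets": "30 0 0 -10 0;30 0 0 -20 0;30 0 0 -30 0;30 0 0 -40 0;30 0 0 -40 0"
}}

```text
time: 3.45
ee_pos: [0.3671, 0.0808, 0.1493]
tcp_rot: [-177.9, -1.7, 50.3]
wrist_force: [0.1, -0.1, 0.4]
opening: 0.0855
grasp_force: 0.0
```

```bash
python3 -c "
from h import *
go((.28,.339,.14,187))"
```

```text
[0.3671 0.0808 0.1493] [-177.88   -1.66   50.33] t 3.45 F [ 0.1 -0.1  0.4] open 0.0855 q [ 10.4 -19.9 -21.3  88.7   2.7 140. ]
[ 142.8 -231.2   22. ] -136.7
```

Emit:
{"method": "send_rows", "body": {
  "targets": "20 -20 0 -10 0;40 -40 0 -20 0;60 -60 0 -30 0;80 -90 0 -40 0;100 -130 0 -50 0;120 -170 10 -60 0;143 -200 22 -70 0;143 -231 22 -80 0;143 -231 22 -90 0;143 -231 22 -100 0;143 -231 22 -110 0;143 -231 22 -120 0;143 -231 22 -130 0;143 -231 22 -136.7 0;143 -231 22 -136.7 0;143 -231 22 -136.7 0"
}}

```text
time: 5.45
ee_pos: [0.2799, 0.3389, 0.14]
tcp_rot: [177.3, -0.2, -173.1]
wrist_force: [0.6, -0.8, 1.7]
opening: 0.0853
grasp_force: 0.0
```

```bash
python3 -c "
from h import *
go((.28,.34,.05,187),(.28,.34,.016,187))"
```

```text
[0.2799 0.3389 0.14  ] [ 177.32   -0.25 -173.12] t 5.45 F [ 0.6 -0.8  1.7] open 0.0853 q [ 49.1 -12.7 -16.8  84.3   2.1  42.2]
[-0.6 -3.2 89.9] -360.1
[ -0.8  -4.8 123.9] -360.1
```

Emit:
{"method": "send_rows", "body": {
  "targets": "0 -2 50 0 0;-1 -3 90 0 0;-1 -4 110 0 0;-1 -5 124 0 0;-1 -5 124 0 0;-1 -5 124 0 255;-1 -5 124 0 255;-1 -5 124 0 255;-1 -5 124 0 255;-1 -5 124 0 255;-1 -5 124 0 255;-1 -5 124 0 255",
  "newtons": 100
}}

```text
time: 6.95
ee_pos: [0.2807, 0.34, 0.0168]
tcp_rot: [177.3, -0.2, -172.9]
wrist_force: [-0.5, -1.2, 7.8]
opening: 0.0127
grasp_force: 97.7
```

```bash
python3 -c "
from h import *
go((.28,.34,.061,187))"
```

```text
[0.2807 0.34   0.0168] [ 1.7730e+02 -1.6000e-01 -1.7288e+02] t 6.95 F [-0.5 -1.2  7.8] open 0.0127 q [ 49.1 -10.4 -28.6  70.1   2.1  42. ]
[  0.8   2.2 -44.1] -359.9
```

Emit:
{"method": "send_rows", "body": {
  "targets": "0 0 -10 0 255;0 1 -25 0 255;0 2 -40 0 255;0 2 -50 0 255;0 2 -55 0 255;0 2 -55 0 255",
  "newtons": 120
}}

```text
time: 7.7
ee_pos: [0.2807, 0.3393, 0.0711]
tcp_rot: [177.3, -0.2, -172.9]
wrist_force: [-0.1, 0.7, -4.2]
opening: 0.0121
grasp_force: 117.4
```

```bash
python3 -c "
from h import *
s=camera('scene');cv2.imwrite('pics/s2.png',s)
o=bot.get_obs();print(o['torque'])
go((.28,.15,.075,184),(.29,-.0305,.075,180.75))"
```

```text
[-0.11857843  0.37222737 -0.01162259]
[0.2805 0.3391 0.0707] [ 177.34   -0.25 -172.86] t 7.75 F [-0.4 -0.7 -4.8] open 0.0118 q [ 49.  -12.  -23.8  76.5   2.1  41.9]
[  24.  -187.2  -12.9] -356.9
[  36.5 -367.4  -21.3] -353.6
```

View pics/s2.png

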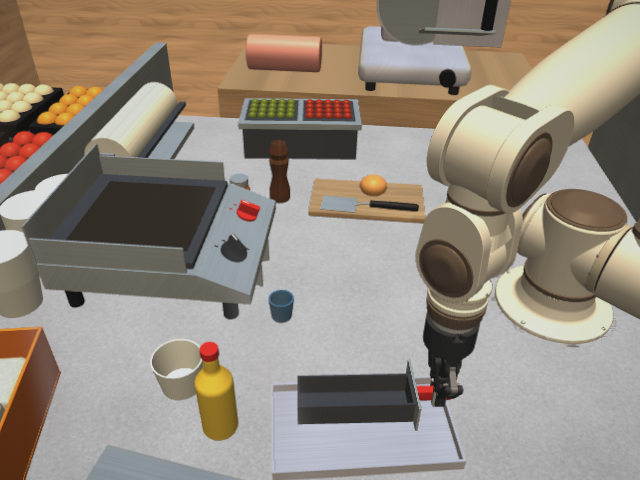

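The drawer is lifted level and clear of the tray rim, with the handle held at (440,392). Next I'll carry it across to the mouth line.

Emit:
{"method": "send_rows", "body": {
  "targets": "5 -30 -5 0 255;12 -70 -8 1 255;18 -115 -11 2 255;22 -155 -12 3 255;26 -200 -14 4 255;30 -245 -16 5 255;33 -290 -18 6 255;36 -330 -20 6.2 255;36.5 -355 -21 6.2 255;36.5 -367.4 -21.3 6.2 255;36.5 -367.4 -21.3 6.2 255;36.5 -367.4 -21.3 6.2 255"
}}

```text
time: 9.25
ee_pos: [0.2899, -0.0301, 0.0749]
tcp_rot: [177.4, -0.6, -179.1]
wrist_force: [-0.2, 0.7, -3.8]
opening: 0.0124
grasp_force: 117.6
```

```bash
python3 -c "
from h import *
t=camera('top');cv2.imwrite('pics/t3.png',cv2.resize(t[130:430,230:450],None,fx=2,fy=2))
o=bot.get_obs();print(o['torque'])
go((.30,-.0305,.014,180.75))"
```

```text
[-0.06829988  0.38789459 -0.00085368]
[ 0.29  -0.03   0.075] [ 177.36   -0.54 -179.01] t 9.3 F [-0.6 -0.7 -4.2] open 0.0119 q [ -8.4 -31.8 -37.2  85.5   2.5  -9.4]
[-10.6  -3.5  60.8] -359.8
```

View pics/t3.png

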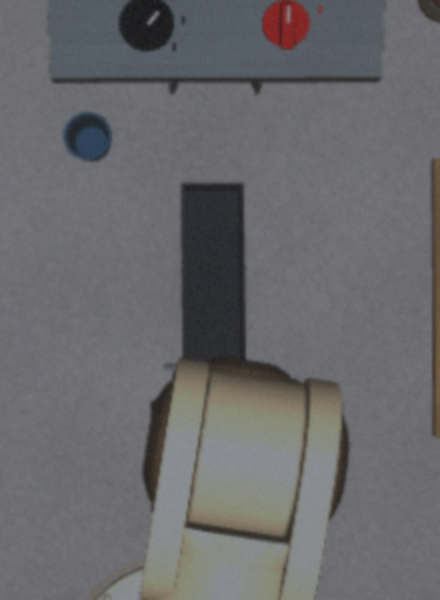

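Seen from above, the drawer is aligned: its rim spans crop cols 181–244, with the nose at crop row 184. The runner ends are at crop (174,93) and (257,93). I'll check the lateral centring.

```bash
python3 -c "
from h import *
for p in((320.9,222),(352,222),(320.9,305),(352,305)): print('rim',plane('top',p,.104))
for p in((317,176.5),(358.5,176.5)): print('run',plane('top',p,0))
"
```

```text
rim [0.51098167 0.00490387 0.104     ]
rim [ 0.51165068 -0.05683315  0.104     ]
rim [0.34706302 0.00284683 0.104     ]
rim [ 0.34783173 -0.05815179  0.104     ]
run [0.62378113 0.01635834 0.        ]
run [ 0.62468324 -0.07465942  0.        ]
```

```bash
python3 -c "
from h import *
go(*[(x,-.0333+(x-.29)*.013,z,180.75) for x,z in((.29,.0135),(.38,.0135),(.45,.0135),(.575,.0135))])
"
```

```text
[ 0.29  -0.03   0.075] [ 177.36   -0.54 -179.01] t 9.3 F [-0.6 -0.7 -4.2] open 0.0119 q [ -8.4 -31.8 -37.2  85.5   2.5  -9.4]
[-0.6 -6.2 61.3] -359.8
[-90.6  -6.5  60.4] -359.8
[-160.6   -6.8   59.8] -359.8
[-285.6   -7.2   58.5] -359.8
```

Emit:
{"method": "send_rows", "body": {
  "targets": "0 -3 20 0 255;0 -5 40 0 255;0 -6 55 0 255;0 -6.2 61 0 255;0 -6.2 61 0 255;-30 -6.3 61 0 255;-60 -6.4 60.5 0 255;-85 -6.5 60.4 0 255;-85 -6.5 60.4 0 255",
  "newtons": 60
}}

```text
time: 10.42
ee_pos: [0.3762, -0.0328, 0.0143]
tcp_rot: [177.4, -0.5, -179.0]
wrist_force: [0.2, -0.4, -4.0]
opening: 0.0123
grasp_force: 117.9
```

```bash
python3 -c "
from h import *
t=camera('top');cv2.imwrite('pics/t4.png',cv2.resize(t[130:330,270:410],None,fx=3,fy=3))
go(*[(x,-.0333+(x-.29)*.013,z,180.75) for x,z in((.45,.0135),(.575,.0135))])
"
```

```text
[ 0.3752 -0.0327  0.0142] [ 177.37   -0.51 -179.04] t 10.475 F [ 0.2  0.9 -2.7] open 0.0123 q [ -6.9 -17.1 -34.2  73.7   2.5  -7.9]
[-74.9   0.3   0. ] -359.8
[-199.9   -0.2   -1.1] -359.8
```

View pics/t4.png

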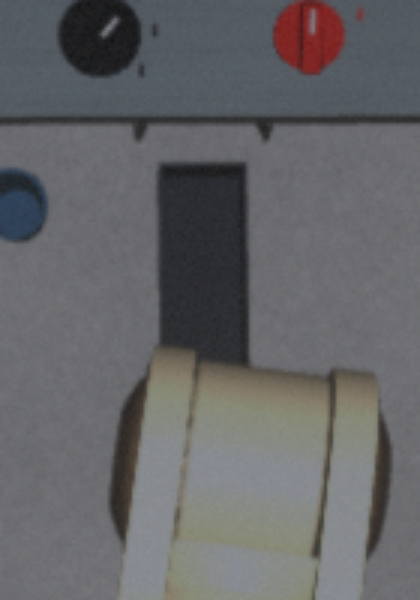

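The drawer is centred on the runners: drawer mid at crop col 202, runner mid at 202.5. I'll slide it in, watching the force.

Emit:
{"method": "send_rows", "body": {
  "targets": "-15 0 0.5 0 255;-35 0 1 0 255;-60 0 1 0 255;-85 0 1 0 255;-105 0 1 0 255;-125 0 1 0 255;-145 0 1 0 255;-165 0 1 0 255;-180 0 1 0 255;-190 0 1 0 255;-190 0 1 0 255"
}}

```text
time: 11.85
ee_pos: [0.5656, -0.0301, 0.013]
tcp_rot: [177.4, -0.4, -179.1]
wrist_force: [1.5, -1.3, 3.6]
opening: 0.0119
grasp_force: 119.1
```

```bash
python3 -c "
from h import *
go((.59,-.0294,.0130,180.75))
"
```

```text
[ 0.5656 -0.0301  0.013 ] [ 177.42   -0.36 -179.08] t 11.85 F [ 1.5 -1.3  3.6] open 0.0119 q [-4.3  9.3 -9.5 71.8  2.5 -5.2]
[-24.5   0.3  -0.1] -359.8
```

Emit:
{"method": "send_rows", "body": {
  "targets": "-5 0 0 0 255;-10 0 0 0 255;-13 0 0 0 255;-16 0 0 0 255;-16 0 0 0 255"
}}

```text
time: 12.48
ee_pos: [0.5791, -0.0296, 0.0129]
tcp_rot: [177.4, -0.6, -179.1]
wrist_force: [-11.1, 0.1, 12.5]
opening: 0.0119
grasp_force: 120.5
```

Emit:
{"method": "send_rows", "body": {
  "targets": "-2 0 0 0 255;-2 0 0 0 255"
}}

```text
time: 12.72
ee_pos: [0.5792, -0.0295, 0.0129]
tcp_rot: [177.4, -0.8, -179.1]
wrist_force: [-23.0, 0.8, 18.3]
opening: 0.0124
grasp_force: 121.7
```

```bash
python3 -c "
from h import *
s=camera('scene');cv2.imwrite('pics/s5.png',cv2.resize(s[150:350,180:400],None,fx=3.4,fy=3,interpolation=cv2.INTER_CUBIC))
go()
"
```

```text
[ 0.5792 -0.0295  0.0129] [ 177.38   -0.8  -179.1 ] t 12.775 F [-22.5  -0.2  18.3] open 0.0116 q [-4.2 11.5 -6.9 72.6  2.5 -5.1]
```

View pics/s5.png

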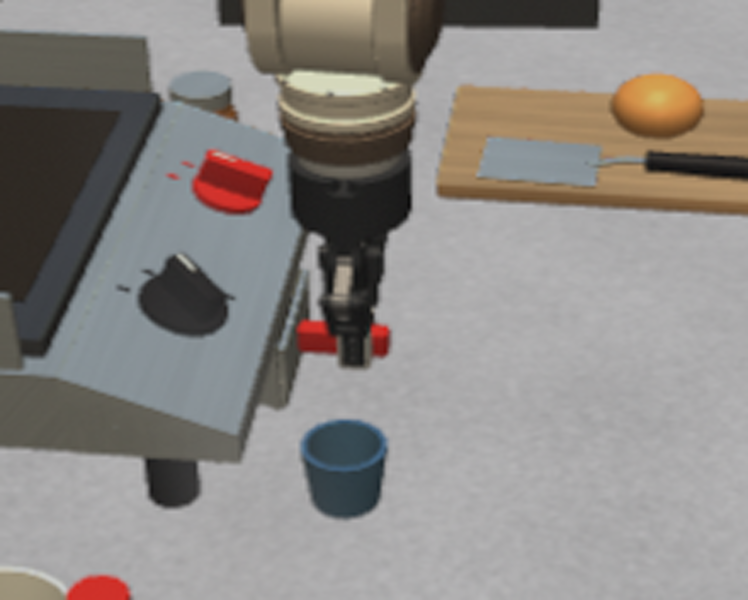

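The plate is flush at the runners: TCP x stays at 0.579 under a 23 N push, against about 0.580 predicted. I'll unload, release, rise, and check the drawer.

Emit:
{"method": "send_rows", "body": {
  "targets": "3 0 0 0 255;3 0 0 0 80;3 0 0 0 80;3 0 0 0 80;3 0 0 0 80;3 0 -20 0 80;10 0 -60 0 80;30 0 -110 0 80;60 0 -150 0 80;60 0 -180 0 80;60 0 -180 0 80"
}}

```text
time: 14.15
ee_pos: [0.5252, -0.0387, 0.1939]
tcp_rot: [177.4, -0.3, -179.1]
wrist_force: [-0.9, 0.1, -0.7]
opening: 0.0587
grasp_force: 0.0
```

```bash
python3 -c "
from h import *
go()
t=camera('top');s=camera('scene')
b1=blobs(t,box(red(t),300,165,370,215),30);b2=blobs(s,box(red(s),255,240,310,275),30);print(b1,b2)
if b1 and b2: print(tri(b1[0][1],b2[0][1]))
O=np.zeros((400,800,3),np.uint8);O[:,:400]=cv2.resize(t[110:210,290:390],None,fx=4,fy=4);O[:,400:]=cv2.resize(s[170:290,200:320],(400,400));cv2.imwrite('pics/x6.png',O)
"
```

```text
[ 0.5252 -0.0387  0.1939] [ 177.39   -0.27 -179.06] t 14.15 F [-0.9  0.1 -0.7] open 0.0587 q [-5.6  1.7  2.5 91.3  2.6 -6.5]
[] [(np.int32(246), array([280.5, 262.5]), ((280.49749755859375, 262.5354919433594), (25.57769203186035, 9.547104835510254), 4.085616588592529))]
```

View pics/x6.png

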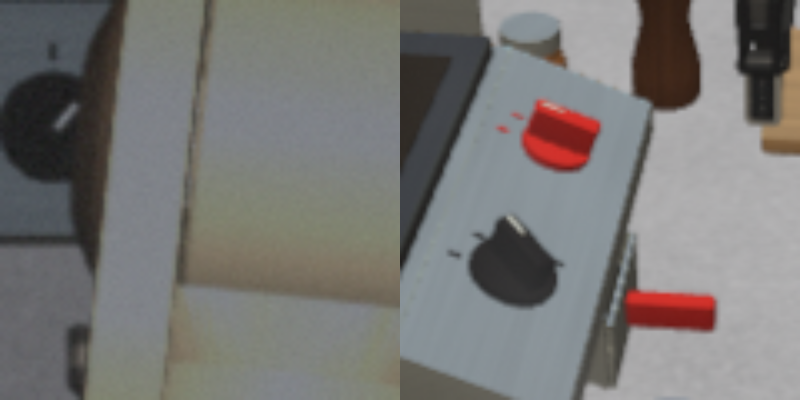

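```bash
python3 -c "
from h import *
for d in(.5595,.6195,.5895): print(proj('scene',(d,-.0293,.042)),proj('scene',(d,-.0225,.018)),proj('scene',(d,-.0363,.042)))
t=camera('top')
print(plane('scene',(280.5,262.5),.035))
# igniter: axis
c,s=np.cos(np.radians(.75)),np.sin(np.radians(.75))
f=np.array([.6238,-.029,0])
# knob disc top centre measured (.6745,-.0977,.111) with z by plane
for u in(.04,.045,.05,.055):
  n=lambda h:(u*np.cos(.384)-h*np.sin(.384), .085+u*np.sin(.384)+h*np.cos(.384))
  for h,l in((8,'disc'),(32,'bartop')):
    x,z=n(h/1e3);w=f+[c*x+s*.07,s*x-c*.07,z];print(u,l,w.round(4),proj('top',w).round(1),proj('scene',w).round(1))
"
```

```text
[293.16540989 259.52641563] [292.88163775 269.91067036] [293.57743236 257.57115664]
[266.21305642 257.57662516] [266.12947283 267.93481226] [266.74629883 255.63792898]
[279.66215659 258.54981619] [279.47889391 268.92119023] [280.13505224 256.60283106]
[ 0.58706924 -0.02436786  0.035     ]
0.04 disc [ 0.6588 -0.0985  0.1074] [373.3 149.3] [253.  214.4]
0.04 bartop [ 0.6498 -0.0987  0.1297] [374.2 151. ] [256.4 206.3]
0.045 disc [ 0.6634 -0.0985  0.1093] [373.3 146.8] [250.9 213.6]
0.045 bartop [ 0.6544 -0.0986  0.1315] [374.3 148.5] [254.3 205.5]
0.05 disc [ 0.6681 -0.0984  0.1111] [373.3 144.4] [248.8 212.8]
0.05 bartop [ 0.6591 -0.0985  0.1334] [374.3 145.9] [252.2 204.6]
0.055 disc [ 0.6727 -0.0984  0.113 ] [373.4 141.9] [246.7 212. ]
0.055 bartop [ 0.6637 -0.0985  0.1353] [374.3 143.4] [250.1 203.8]
```

The handle is within about 1.5 mm of its home position (blob at (280.5,262.5), expected about (279.8,263)). The gas knob is unchanged. On to the igniter.

```bash
python3 -c "
from h import *
go((.668,-.0985,.18,180.75),(.668,-.0985,.124,180.75))"
```

```text
[ 0.5241 -0.0385  0.19  ] [ 177.35   -0.61 -179.06] t 14.3 F [0.6 0.2 0.2] open 0.0587 q [-5.6  1.9  2.2 91.2  2.6 -6.5]
[-143.   -62.7    5.6] -359.8
[-143.5  -65.3   61.5] -359.8
```

Emit:
{"method": "send_rows", "body": {
  "targets": "-30 -20 5 0 130;-70 -40 5 0 130;-110 -60 5 0 130;-143 -63 5 0 130;-143 -63 5 0 130;-143 -63 5 0 130;-143 -64 25 0 130;-143.5 -65 45 0 130;-143.5 -65.3 61.5 0 130;-143.5 -65.3 61.5 0 130;-143.5 -65.3 61.5 0 130",
  "newtons": 40
}}

```text
time: 15.68
ee_pos: [0.6683, -0.0985, 0.1265]
tcp_rot: [177.4, -0.5, -179.1]
wrist_force: [-0.5, -0.6, 0.3]
opening: 0.0422
grasp_force: 0.0
```

```bash
python3 -c "
from h import *
s=camera('scene');cv2.imwrite('pics/s7.png',cv2.resize(s[150:270,180:320],None,fx=5,fy=5,interpolation=cv2.INTER_CUBIC))
go((.668,-.0985,.124,180.75))
"
```

```text
[ 0.6685 -0.0986  0.1266] [ 177.38   -0.44 -179.05] t 15.725 F [ 0.  -1.3 -0.6] open 0.0417 q [ -9.4  22.7  19.7  87.8   2.5 -10.4]
[ 0.5 -0.   2.7] -359.8
```

View pics/s7.png

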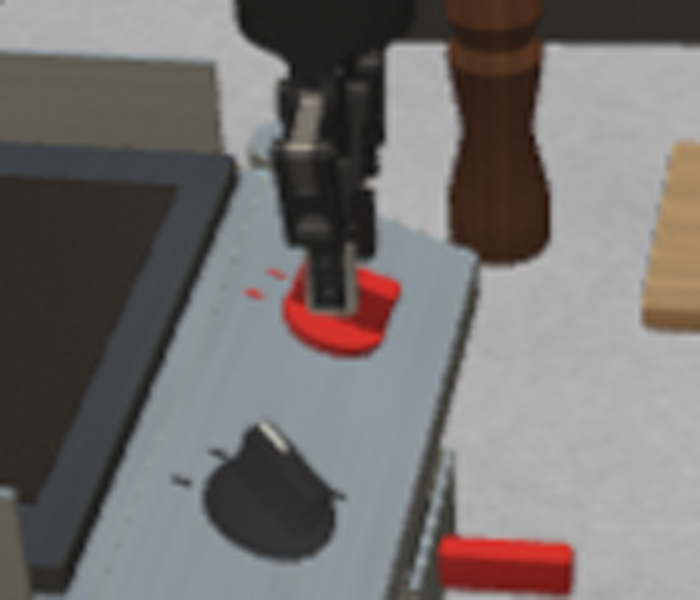

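The fingers straddle the red bar and reach its side faces, centred along it. I'll close to a loose fit and turn.

Emit:
{"method": "send_rows", "body": {
  "targets": "0 0 3 0 203;0 0 3 0 203;0 0 3 0 203;0 0 3 0 203;0 0 3 10 203;0 0 3 20 203;0 0 3 30 203;0 0 3 40 203;0 0 3 40 203"
}}

```text
time: 16.85
ee_pos: [0.668, -0.099, 0.1224]
tcp_rot: [178.4, -2.1, 141.0]
wrist_force: [-2.3, -4.9, 0.1]
opening: 0.0175
grasp_force: 8.8
```

```bash
python3 -c "
from h import *
go();print(bot.get_obs()['torque'],bot.get_obs()['grasp_force'])
"
```

```text
[ 0.668  -0.099   0.1224] [178.37  -2.09 141.01] t 16.85 F [-2.3 -4.9  0.1] open 0.0175 q [-9.5 22.8 19.3 87.5  2.4 29.5]
[-0.70130214  0.23068672  0.16399527] 8.754300606669858
```

Good engagement with small forces. I'll turn further to the stop.

Emit:
{"method": "send_rows", "body": {
  "targets": "0 0 0 10 203;0 0 0 20 203;0 0 0 30 203;0 0 0 38 203;0 0 0 38 203"
}}

```text
time: 17.48
ee_pos: [0.6675, -0.0998, 0.1229]
tcp_rot: [-180.0, -2.6, 103.1]
wrist_force: [-6.0, -8.5, 3.2]
opening: 0.0176
grasp_force: 36.3
```

```bash
python3 -c "
from h import *
go();print(bot.get_obs()['torque'],bot.get_obs()['grasp_force'])
s=camera('scene');cv2.imwrite('pics/s8.png',cv2.resize(s[150:270,180:320],None,fx=5,fy=5,interpolation=cv2.INTER_CUBIC))
"
```

```text
[ 0.6675 -0.0998  0.1229] [-179.96   -2.57  103.08] t 17.475 F [-6.  -8.5  3.2] open 0.0176 q [-9.5 22.8 19.3 87.5  2.4 67.4]
[-1.52057193  0.90687753  0.6820264 ] 36.26065265620127
```

View pics/s8.png

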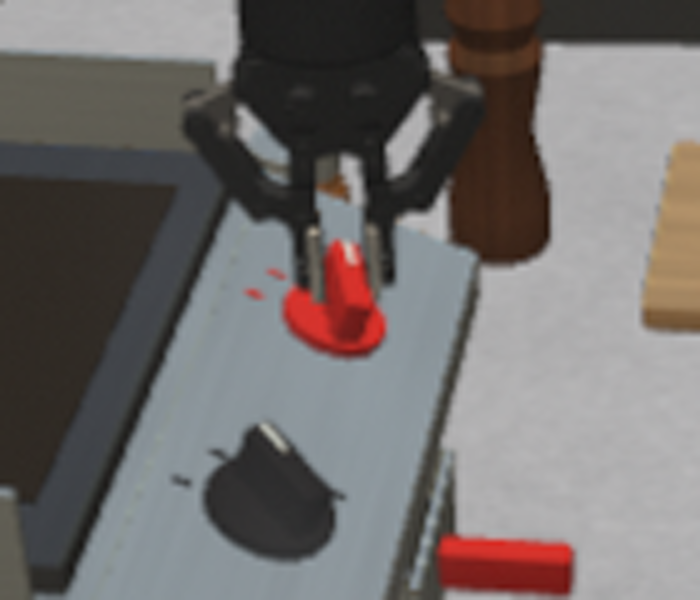

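The bar is turned nearly across the slope, and the grip load has jumped from 9 to 36 N. I'll nudge a few degrees more to confirm the stop, and hold.

Emit:
{"method": "send_rows", "body": {
  "targets": "0 0 0 3 203;0 0 0 3 203;0 0 0 3 203"
}}

```text
time: 17.9
ee_pos: [0.6675, -0.0997, 0.123]
tcp_rot: [-179.8, -2.6, 100.2]
wrist_force: [-6.6, -8.0, 3.6]
opening: 0.0178
grasp_force: 49.1
```

```bash
python3 -c "
from h import *
go();print(bot.get_obs()['torque'],bot.get_obs()['grasp_force'])
s=camera('scene');cv2.imwrite('pics/s9.png',s)
s0=cv2.imread('pics/s8.png')
# white pointer line on bar top
for n,(x0,y0,x1,y1) in (('now',(235,190,265,215)),):
  h=cv2.cvtColor(s,cv2.COLOR_BGR2HSV);print(blobs(s,box((h[...,1]<90)&(h[...,2]>150),x0,y0,x1,y1),3))
  print(blobs(s,box(red(s),225,185,270,225),30))
c,sn=np.cos(np.radians(.75)),np.sin(np.radians(.75));f=np.array([.6238,-.029,0]);u=.055;a=.384
for th in(0,1.0,1.1,1.2):
  r=[]
  for e in(.023,-.023):
    uu=u+e*np.cos(th);y=-.07-e*np.sin(th);x=uu*np.cos(a)-.032*np.sin(a);z=.085+uu*np.sin(a)+.032*np.cos(a)
    r.append(proj('scene',f+[c*x-sn*y,sn*x+c*y,z]).round(1))
  print(th,r)
"
```

```text
[ 0.6675 -0.0997  0.123 ] [-179.84   -2.57  100.23] t 17.9 F [-6.6 -8.   3.6] open 0.0178 q [-9.5 22.7 19.3 87.5  2.4 70.3]
[-1.46523824  0.88956215  1.14208792] 49.11921411752701
[(np.int32(57), array([248.4, 194.2]), ((247.5, 195.5), (11.0, 7.0), 90.0)), (np.int32(131), array([261.3, 204.8]), ((260.0, 203.5), (21.0, 8.0), 90.0)), (np.int32(20), array([235.8, 199.5]), ((236.0, 199.0), (8.0, 2.0), 90.0)), (np.int32(13), array([235.5, 209. ]), ((236.0, 210.0), (8.0, 2.0), 90.0))]
[(np.int32(250), array([247.1, 211.6]), ((248.00003051757812, 211.50003051757812), (19.091880798339844, 19.091880798339844), 45.0))]
0 [array([240.3, 200. ]), array([259.8, 207.6])]
1.0 [array([246.4, 197.1]), array([253.8, 210.7])]
1.1 [array([247.4, 197.2]), array([252.9, 210.6])]
1.2 [array([248.3, 197.3]), array([251.9, 210.5])]
```

The torque rise is stiff (0.46 Nm over 3°) and the bar ends match the 1.2 rad projection, so the knob is held at its stop. I'll turn back with the knob, open slightly and lift clear.

Emit:
{"method": "send_rows", "body": {
  "targets": "0 0 0 -10 203;0 0 0 -20 203;0 0 0 -30 203;0 0 0 -40 203;0 0 0 -50 203;0 0 0 -60 203;0 0 0 -70 203;0 0 0 -79 203;0 0 0 -79 203;0 0 0 -79 170;0 0 0 -79 150;0 0 0 -79 150;0 0 -20 -79 150;0 0 -60 -79 150;0 0 -90 -79 150;0 0 -90 -79 150"
}}

```text
time: 19.95
ee_pos: [0.67, -0.1028, 0.2153]
tcp_rot: [177.4, -0.4, 178.9]
wrist_force: [-0.4, 0.0, -0.2]
opening: 0.0351
grasp_force: 0.0
```

```bash
python3 -c "
from h import *
go((.42,-.12,.22,180.75))
"
```

```text
[ 0.67   -0.1028  0.2153] [177.42  -0.36 178.92] t 19.95 F [-0.4  0.  -0.2] open 0.0351 q [-9.8 24.4 31.6 98.   2.5 -8.7]
[249.7 -21.8  -4.1] -1.8
```

Emit:
{"method": "send_rows", "body": {
  "targets": "50 -5 -5 0 150;110 -10 -5 0 150;170 -15 -5 0 150;220 -20 -5 0 150;250 -22 -5 0 150;250 -22 -5 0 150;250 -22 -5 0 150"
}}

```text
time: 20.82
ee_pos: [0.4192, -0.1202, 0.2185]
tcp_rot: [177.4, -0.6, 178.9]
wrist_force: [-0.6, -0.3, -0.3]
opening: 0.0348
grasp_force: 0.0
```

```bash
python3 -c "
from h import *
t=camera('top');s=camera('scene');s0=cv2.imread('pics/scene0.png')
h=lambda i:blobs(i,box(red(i),225,185,270,230),30)
print('knob now',h(s),'start',h(s0)); print('handle',blobs(s,box(red(s),255,240,310,275),30))
d=cv2.absdiff(s,s0).max(2)>60; print('changed px around: gas',d[225:262,210:255].sum(),'knob',d[190:230,225:272].sum(),'salt',d[288:325,265:300].sum(),'bottle/tub',d[335:445,145:245].sum(),'mill',d[135:205,265:295].sum(),'board',d[170:220,305:430].sum())
go()"
```

```text
knob now [(np.int32(307), array([247.5, 211. ]), ((247.20687866210938, 210.98275756835938), (19.683704376220703, 17.26966667175293), 21.801410675048828))] start [(np.int32(307), array([247.5, 211. ]), ((247.20687866210938, 210.98275756835938), (19.683704376220703, 17.26966667175293), 21.801410675048828))]
handle [(np.int32(244), array([280.6, 262.5]), ((280.5028991699219, 262.4617614746094), (25.61663246154785, 9.433670997619629), 4.39870548248291))]
changed px around: gas 0 knob 0 salt 0 bottle/tub 0 mill 0 board 76
[ 0.4195 -0.1201  0.2184] [177.37  -0.66 178.96] t 20.925 F [-0.5  0.3  0. ] open 0.0354 q [-17.5  -9.4  -5.3  95.5   2.3 -16.5]
```

```bash
python3 -c "
from workcell import ticket
print(ticket.job_done())"
```

```text
the job is handed in; nothing more can be done
None
```

The drawer is fully home in its runners. The igniter was held at its stop and sprang back to rest, the gas knob did not move, and the job is handed in; the final camera check showed no displaced bystanders apart from a few changed pixels around the board, probably the arm or its shadow.

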